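# Lower and latch the heavy cover of a test case

### The arm

A 7-joint arm with a two-finger parallel gripper is mounted at the origin on the work surface. World frame = base frame: x ahead of the robot, y to its left, z up, the work surface at z = 0. Lengths are in m, angles in rad, forces in N, time in s.
With the tool pointing down it reaches from about 0.35 to 0.9 m from the base axis. Payload 8.1 kg.
Tool frame: the origin (TCP) lies midway between the tips of the shut fingers; the grasp point (between the pads) lies 19 mm behind it; z points along the fingers, y is the line along which they close (so a half turn about z gives the same grasp; the last joint's range is limited). The gripper opens to 92 mm and grips with 3 to 60 N. Pads are 19 mm wide; open, the fingers measure 130 mm over their backs; the gripper's body (75 mm by 190 mm) begins 47 mm behind the grasp point.
Start: joints at [1.165, 0.434, 0.025, 1.573, -0.012, 1.134, -0.075], TCP at [0.186, -0.597, 0.227] pointing down, gripper open.
Joint ranges: [-2.62, 2.62], [-0.44, 2.09], [-1.27, 1.32], [0.08, 2.57], [-1.32, 4.46], [0.12, 2], [-2.74, 2.74]. Speed limits (rad/s): [2.22, 2.22, 3.01, 3.01, 3.14, 3.14, 3.14].

### API

Orientations are given as a rotation vector (axis times angle).
In Python, from cell import arm gives the robot as it stands.
- The arm moves only by the tool carry_out, never from a script. Its arguments are lists of equal length, an entry for each row: "claw": the finger opening in cm, from 0 to 9.18; "delta_pos": the shift along the tool's x, y, z in cm, a list of three; "angular": the turn, a rotation vector about the tool's x, y, z in rad, a list of three. In form: {"claw": [claw, ...], "delta_pos": [[dx, dy, dz], ...], "angular": [[ax, ay, az], ...]}. A call has 1 to 20 rows; each row shifts and turns the commanded pose from where the row before left it, along the tool's axes as they then stand; what a row does not reach is not made up. A row lasts 1/10 s, in which the tool goes at most 50 mm and 8.59 degrees, less where a joint would pass 70% of its speed; a pose out of reach is approached as far as the arm can. A call with a gripper value outside its range is refused whole. The fingers move at their own pace and stop on an object; "force" is the grip in N (left out, the last holds). Time passes only in rows, so rows that do not move let the fingers close. It gives the time, the measured TCP pose, the force, the opening and the grip force at its end, in the units of the state.
- arm.observe(): the state, without advancing time (a new reading comes with each control period).
- arm.get_image(name): name is "scene" or "top" or "wrist"; returns a dict with "frame" (384x512x3 uint8, red, green, blue), "mtx" (3x3 intrinsics, pixels), "T" (4x4, takes a point from camera to world coordinates). Camera axes: x right, y down, z forward; pixel columns grow to the right and rows downward; lengths in m; the calibration is good to about 2 mm. The wrist camera is an equidistant fisheye: a pixel r from the principal point sees the ray r / f radians off the axis. A picture is of the moment at which its call begins. There is no depth.
- arm.sign_off(): hands the job in; it is judged then, once.
Trained networks look in a picture, given as the dict that the camera call returned (one of the last four; its "shot" number tells which), for a name from the list of things; names that differ only in an ending like _2 or _b are one class to them, and where a whole thing is asked for, a point or a joint stands for the part that bears it (a point fixed in the world has none). Each returns a list of dicts, best first, with "conf" (0 to 1); they miss things now and then, are a little off and sometimes report something else, mostly with a low value. They report only what shows in the picture. A call takes as long as a camera call.
- arm.look_for(label, picture): "centre" ([column, row] as shares, 0 to 1, of the picture: columns of its width, rows of its height, amid what is visible of it).
- arm.trace(label, picture): "region" (384x512 bool, what is visible of it) and "centre" ([column, row] as shares, 0 to 1, of the picture: columns of its width, rows of its height, amid what is visible of it).
- arm.place_of(label, picture): "centre" ([column, row] as shares, 0 to 1, of the picture: columns of its width, rows of its height: a listed point, or the origin of a listed thing).
The state is a dict: "clock": time; "joints": joint angles; "dq": joint speeds; "joint_efforts": joint torques, N m; "position": TCP position; "ee_rot": TCP orientation; "force": force on the tool from outside, world axes, zero at the start; "ft_torque": the same for the moment, N m; "width": opening from 0.0 (shut) to 1.0 (fully open); "gripper_force": force on a finger pad.
Only numpy, scipy, OpenCV 4.12 (cv2) and the standard library are available. Lean on these libraries where they do the work, as an engineer would, in place of code of your own. Each camera call takes 0.05 s, during which the arm holds its last target. There are 200 camera calls.

### The job

Close the test case: bring its heavy steel cover down under control, without letting it drop or slam, and set it down so that it rests on the spring catch. Then press it down over the catch, at the round rubber pad, firmly but not hard, until the catch clicks and holds it shut on its stops, and take the hand clear. Leave the other things on the bench, and the housing in the case, as they are.

Things in the scene. Friction and masses are not known exactly. Their poses are not given: they have to be found in the camera images.
- case: Grey steel test case bolted to the bench, 240 mm along x, 190 mm along y, walls 80 mm high, 5 mm thick; origin: centre of its underside. The cover's hinge runs along its x at the +y rim (y = 95, z = 82 mm); the -y wall is the front. A foot plate 280 x 230 x 4 mm lies under it. Catch and stops inside are set as one by hand, anywhere within 12 mm of height; how high cannot be seen.
- cover (a joint): Cover angle (rad): 0 level, grows as it opens, 1.57 upright, stop at 1.75. Hinge friction 0.45 N m holds the cover above about 1.2; lower, its weight (0.65 to 0.98 kg, centre of mass about 115 mm from the hinge) wins and it falls. Set down, it rests on the spring catch at 0.05 to 0.13, not latched; pressed past the catch it stays about 0.05 lower, at -0.01 to 0.075.
- stop (a joint): Travel (m) of the two rubber stops inside the case, 35 mm to either side of the catch, on which the latched cover sits: 0 (under 0.0001) while the cover is off them, 0.0003 to 0.0012 while the latched cover sits on them. Too small a travel to be read well; the click and the cover's angle tell more.
- cover_hinge (a point): Middle of the hinge axis. Axes move with the cover: x along the hinge, -y from the hinge towards the free edge, z out of the cover's outer face (up when closed). z = 0 is the underside of the cover, a steel plate 6 mm thick and 250 mm wide whose free edge is 195 mm from the hinge, with a skirt that hangs 12 mm below it round the case walls.
- cover_bar (a point): Centre of the dark round bar handle, 18 mm thick, 120 mm long, parallel to the hinge, 225 mm from it, 9 mm above the underside (axes as cover_hinge). It stands 30 mm out from the free edge on an arm at each end, 102 mm free between the arms. Closed, it lies in front of the case about 90 mm above the bench; upright it is the topmost part, about 305 mm up.
- cover_pad (a point): Top centre of the round rubber pad, 36 mm wide, 4 mm high, on the outer face, 165 mm from the hinge, above the catch (axes as cover_hinge). Two ribs 8 mm high run 90 mm to either side. The push needed here rises to about 5 to 15 N over 3 mm, then gives way with a click; some 5 mm below that are the hard stops. Up to 21 N is safe, over 25 N is too hard.
- housing: the aluminium motor housing standing inside the case (72 mm wide, 48 mm high); origin at its underside's centre; leave it alone
- ring: flat steel ring, 76 mm across, 14 mm high, loose on the bench; origin at its underside's centre; leave it alone
- dropper: small white squeeze bottle, 36 mm across, 100 mm high; origin at its underside's centre; leave it alone
- locker_a: red bottle, 40 mm across, 120 mm high; origin at its underside's centre; leave it alone
- locker_b: another such red bottle; origin at its underside's centre; leave it alone
- driver: screwdriver lying on the bench; leave it alone
- flange: turned aluminium flange, 90 mm across, 52 mm high; origin at its underside's centre; leave it alone

How it is judged:
By the outcome, as a careful person would: the job done as asked, in the order asked, and still so for the second after the job is handed in, with the robot touching nothing.
It also fails if it takes over 64 s, if anything falls off the work surface, if the arm or the gripper's body presses on something with over 40 N, if the wrist force passes 120 N, or if a joint passes its speed limit or range.

## Working session

There is one attempt and no reset: what is moved stays moved. The work goes in short steps, Python scripts to look and compute and a tool call to move; the robot and the scene stay as the last step left them, time stands still between calls to the robot, and variables do not carry over. Pictures are saved under pics/ and viewed, at most 10 in all, crops included, and the job is handed in when it is done.

Besides the shell and the picture viewer there is one more tool, called after "Emit:" by a JSON object that holds its "name" and its "arguments". carry_out: Moves the arm, as the interface text tells. Its arguments: {"type":"object","properties":{"claw":{"type":"array","items":{"type":"number"}},"delta_pos":{"type":"array","items":{"type":"array","items":{"type":"number"}}},"angular":{"type":"array","items":{"type":"array","items":{"type":"number"}}},"force":{"type":"number"}},"required":["claw","delta_pos","angular"]}

```bash
mkdir -p pics; cat > h.py <<'E'
import numpy as np, cv2
from scipy.spatial.transform import Rotation as R
from cell import arm
def ray(pic,c):
    u=np.array([c[0]*512,c[1]*384]); K=pic["mtx"]; T=np.array(pic["T"])
    d=np.array([(u[0]-K[0][2])/K[0][0],(u[1]-K[1][2])/K[1][1],1.]); d/=np.linalg.norm(d)
    return T[:3,3],T[:3,:3]@d
def tri(rs):
    A=np.zeros((3,3));b=np.zeros(3)
    for o,d in rs:
        P=np.eye(3)-np.outer(d,d);A+=P;b+=P@o
    p=np.linalg.solve(A,b)
    return p,[np.linalg.norm((np.eye(3)-np.outer(d,d))@(p-o)) for o,d in rs]
def proj(pic,p):
    T=np.linalg.inv(pic["T"]); q=T[:3,:3]@p+T[:3,3]; q=np.array(pic["mtx"])@q; return q[:2]/q[2]
E
python3 - <<'E'
from h import *
s=arm.get_image("scene");t=arm.get_image("top")
for n,p in(("scene",s),("top",t)): cv2.imwrite(f"pics/{n}0.png",p["frame"][:,:,::-1])
for l in["case","cover_hinge","cover_bar","cover_pad","housing","ring","dropper","locker_a","flange","driver"]:
    a=arm.place_of(l,s);b=arm.place_of(l,t)
    print(l,[(np.round(x["centre"],3),round(x["conf"],2)) for x in a[:2]],[(np.round(x["centre"],3),round(x["conf"],2)) for x in b[:2]])
    if a and b: print("   ",*tri([ray(s,a[0]["centre"]),ray(t,b[0]["centre"])]))
print(arm.observe()); print(s["T"],t["T"])
E
```

```text
case [(array([0.509, 0.63 ]), 0.82)] [(array([0.485, 0.455]), 0.63)]
    [0.55662284 0.06489497 0.01260646] [np.float64(0.004202129136441087), np.float64(0.004202129136441011)]
cover_hinge [(array([0.538, 0.688]), 0.73)] [(array([0.425, 0.436]), 0.61)]
    [0.56641885 0.15895001 0.06891752] [np.float64(0.0019112367224421625), np.float64(0.0019112367224419608)]
cover_bar [(array([0.535, 0.541]), 0.71), (array([0.537, 0.594]), 0.4)] [(array([0.422, 0.378]), 0.64), (array([0.813, 0.599]), 0.63)]
    [0.56161842 0.1350295  0.31075402] [np.float64(0.0019607173744913475), np.float64(0.0019607173744913557)]
cover_pad [(array([0.545, 0.59 ]), 0.74)] [(array([0.418, 0.4  ]), 0.71)]
    [0.55767382 0.14939809 0.24715296] [np.float64(0.003020758455830538), np.float64(0.0030207584558307092)]
housing [] [(array([0.469, 0.462]), 0.73), (array([0.421, 0.386]), 0.55)]
ring [(array([0.46 , 0.374]), 0.55)] []
dropper [(array([0.789, 0.767]), 0.6)] [(array([0.288, 0.635]), 0.65)]
    [0.3285908  0.37373281 0.02178403] [np.float64(0.0020754949983864276), np.float64(0.002075494998386714)]
locker_a [(arra
[... 1088 characters left out ...]
 array([ 3.10563547e+00,  4.73665596e-01, -4.88970777e-05]), 'force': array([-0.63034347,  0.42153617, -0.31243748]), 'ft_torque': array([0.01510627, 0.0687451 , 0.06206913]), 'gripper_force': 0.0, 'width': 0.9999433336360587}
[[-0.85743865  0.44655532 -0.25570944  0.80288454]
 [ 0.51446726  0.73322479 -0.44464014  0.50224122]
 [-0.01106392 -0.51280577 -0.85843336  1.09889614]
 [ 0.          0.          0.          1.        ]] [[ 1.36818246e-02 -9.77455329e-01  2.10698572e-01  2.17609720e-01]
 [-9.99906049e-01 -1.35510112e-02  2.06470862e-03  6.15048048e-04]
 [ 8.37018268e-04 -2.10707026e-01 -9.77548898e-01  1.37987618e+00]
 [ 0.00000000e+00  0.00000000e+00  0.00000000e+00  1.00000000e+00]]
```

View pictures.

View pics/scene0.png

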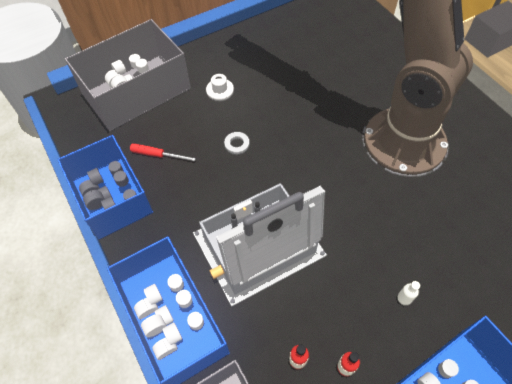

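View pics/top0.png

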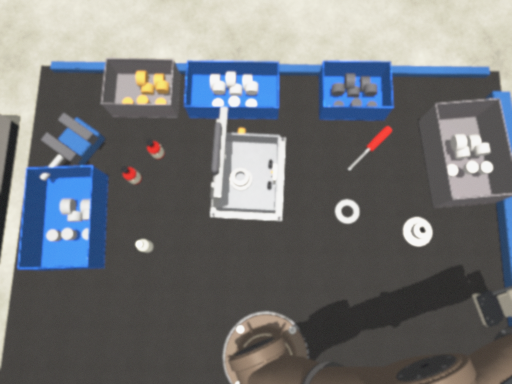

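```bash
python3 - <<'E'
import cv2,numpy as np
a=cv2.imread("pics/scene0.png")[175:320,180:340];b=cv2.imread("pics/top0.png")[95:230,195:300]
a=cv2.resize(a,None,fx=4,fy=4,interpolation=cv2.INTER_CUBIC);b=cv2.resize(b,None,fx=4,fy=4,interpolation=cv2.INTER_CUBIC)
cv2.imwrite("pics/ca.png",a);cv2.imwrite("pics/cb.png",b)
E
```

```text
(no output)
```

View pics/ca.png

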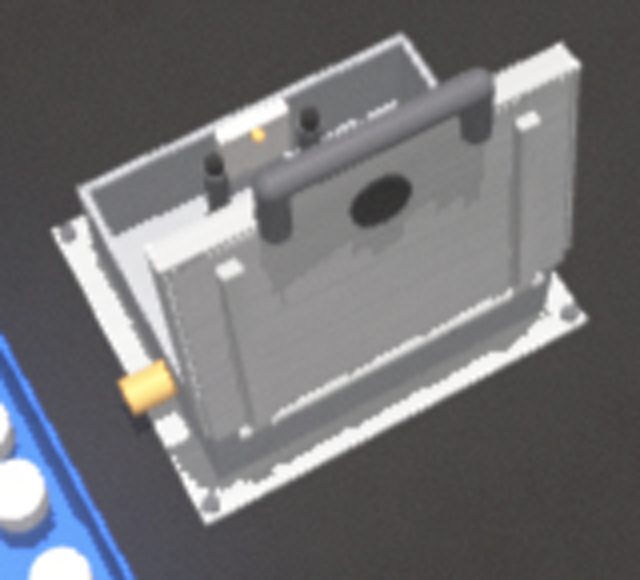

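View pics/cb.png

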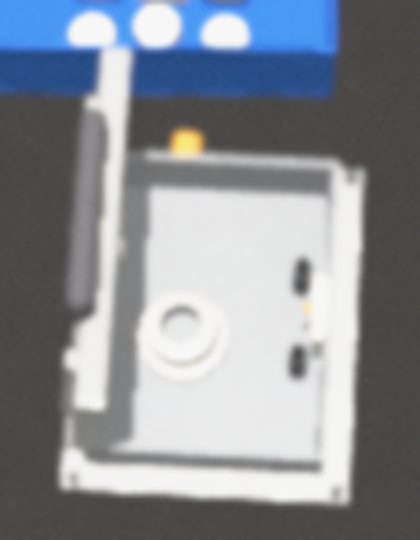

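The scene crop shows foot-plate corners at (52,230), (208,524) and (588,320), and bar ends at about (265,188) and (485,85). The top crop shows plate corners at (60,489), (348,504) and (367,172), with bar ends at about (77,300) and (93,118).

```bash
python3 - <<'E'
from h import *
s=arm.get_image("scene");t=arm.get_image("top")
S=lambda u,v:ray(s,[(180+u/4)/512,(175+v/4)/384])
Tt=lambda u,v:ray(t,[(195+u/4)/512,(95+v/4)/384])
pl=lambda r,z:(r[0]+r[1]*(z-r[0][2])/r[1][2])[:2]
a=[pl(S(*q),.004) for q in((52,230),(208,524),(588,320))]
b=[pl(Tt(*q),.004) for q in((60,489),(348,504),(367,172))]
print("scene",a,"top",b)
def yaw(p,q):d=np.array(q)-p;return np.arctan2(d[1],d[0]),np.hypot(*d)
print("x edge",yaw(a[2],a[1]),yaw(b[1],b[2]));print("y edge",yaw(a[0],a[1]),yaw(b[1],b[0]))
print("centres",(a[0]+a[2])/2,(b[0]+b[2])/2)
e1=tri([S(265,188),Tt(93,118)]);e2=tri([S(485,85),Tt(77,300)]);print(e1,e2)
E
```

```text
scene [array([ 0.69321276, -0.05386989]), array([0.70111843, 0.17665406]), array([0.42207238, 0.18716864])] top [array([0.41950058, 0.18289224]), array([ 0.41055887, -0.04852276]), array([ 0.6902922 , -0.06273417])]
x edge (np.float64(-0.037662642626634685), np.float64(0.2792440703811027)) (np.float64(-0.05075978957403096), np.float64(0.2800940920960617))
y edge (np.float64(1.5365154064280895), np.float64(0.23065947120600805)) (np.float64(1.532176255256478), np.float64(0.231587684868415))
centres [0.55764257 0.06664937] [0.55489639 0.06007904]
(array([0.62225614, 0.13193391, 0.30273129]), [np.float64(0.00032453350442130486), np.float64(0.0003245335044212449)]) (array([0.49713258, 0.13855898, 0.30357924]), [np.float64(0.0017090325089584694), np.float64(0.0017090325089584987)])
```

Emit:
{"name": "carry_out", "arguments": {"claw": [9, 9, 9, 9, 9, 9, 9, 9, 9, 9, 9, 9, 9, 9, 9, 9, 9, 9, 9, 9], "delta_pos": [[0, 0, -4], [0, 0, -4], [0, 0, -4], [0, 0, -4], [0, 0, -2], [1.4, -3.1, 0], [1.4, -3.1, 0], [1.4, -3.1, 0], [1.4, -3.1, 0], [1.4, -3.1, 0], [1.4, -3.1, 0], [1.4, -3.1, 0], [1.4, -3.1, 0], [1.4, -3.1, 0], [1.4, -3.1, 0], [1.4, -3.1, 0], [1.4, -3.1, 0], [1.4, -3.1, 0], [1.4, -3.1, 0], [1.4, -3.1, 0]], "angular": [[0, 0, 0.086], [0, 0, 0.086], [0, 0, 0.086], [0, 0, 0.086], [0, 0, 0], [0, 0, 0], [0, 0, 0], [0, 0, 0], [0, 0, 0], [0, 0, 0], [0, 0, 0], [0, 0, 0], [0, 0, 0], [0, 0, 0], [0, 0, 0], [0, 0, 0], [0, 0, 0], [0, 0, 0], [0, 0, 0], [0, 0, 0]], "force": 12}}

```text
clock: 3.2
position: [0.4157, -0.1393, 0.407]
ee_rot: [3.141, -0.065, 0.001]
force: [0.6, -1.0, -0.4]
width: 0.982
gripper_force: 0.0
```

Emit:
{"name": "carry_out", "arguments": {"claw": [9, 9, 9, 9, 9, 9, 9, 9, 9, 9, 9], "delta_pos": [[1.48, -3.11, 0], [1.48, -3.11, 0], [1.48, -3.11, 0], [1.48, -3.11, 0], [1.48, -3.11, 0], [1.48, -3.11, 0], [1.48, -3.11, 0], [1.48, -3.11, 0], [1.48, -3.11, 0], [0, 0, 0], [0, 0, 0]], "angular": [[0, 0, 0], [0, 0, 0], [0, 0, 0], [0, 0, 0], [0, 0, 0], [0, 0, 0], [0, 0, 0], [0, 0, 0], [0, 0, 0], [0, 0, 0], [0, 0, 0]]}}

```text
clock: 4.3
position: [0.5599, 0.134, 0.4063]
ee_rot: [3.141, -0.062, -0.001]
force: [-0.5, 0.2, 0.3]
width: 0.981
gripper_force: 0.0
```

```bash
python3 - <<'E'
from h import *
o=arm.observe();print(o["position"],o["ee_rot"],o["joints"])
w=arm.get_image("wrist")
cv2.imwrite("pics/w1.png",w["frame"][:,:,::-1])
T=w["T"];print(T,w["mtx"])
for l in["cover_bar","cover_pad"]:
  for r in arm.place_of(l,w)[:2]:
    u=np.array(r["centre"])*[512,384];K=w["mtx"];q=(u-[K[0][2],K[1][2]])/[K[0][0],K[1][1]];th=np.hypot(*q)
    d=T[:3,:3]@np.r_[q/th*np.sin(th),np.cos(th)];z=.306 if l=="cover_bar" else .245
    print(l,r["conf"],u,T[:3,3]+d*(z-T[2,3])/d[2])
E
```

```text
[0.5599348  0.13402015 0.40629335] [ 3.14084180e+00 -6.24674131e-02 -1.32625124e-03] [ 0.03627127  0.31488498 -0.51486644  1.34910483  0.15304763  1.51768703
 -2.07615335]
[[-3.98205786e-02 -9.64318171e-01 -2.61734189e-01  6.29859756e-01]
 [-9.99206846e-01  3.84221630e-02  1.04602489e-02  1.30061466e-01]
 [-3.06144354e-05  2.61943127e-01 -9.65083311e-01  5.64706533e-01]
 [ 0.00000000e+00  0.00000000e+00  0.00000000e+00  1.00000000e+00]] [[297.31863964   0.         254.33094984]
 [  0.         297.31863964 193.50323752]
 [  0.           0.           1.        ]]
cover_bar 0.62 [249.9072 193.8048] [0.55957482 0.13686348 0.306     ]
cover_pad 0.75 [244.7872 179.4048] [0.55964723 0.14338764 0.245     ]
```

View pics/w1.png

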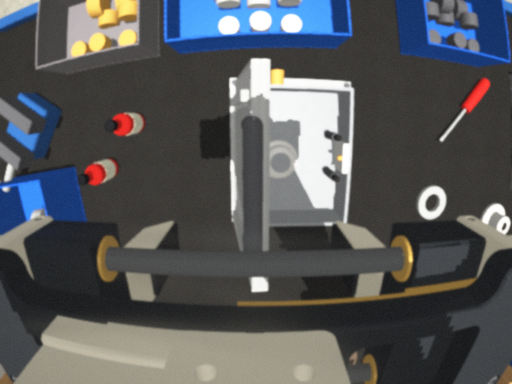

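Emit:
{"name": "carry_out", "arguments": {"claw": [9, 9, 9, 9, 9, 5, 3, 1, 1, 1, 1, 1, 1], "delta_pos": [[0, -0.2, 0], [0, 0, 3], [0, 0, 3], [0, 0, 3], [0, 0, 2.4], [0, 0, 0], [0, 0, 0], [0, 0, 0], [0, 0, 0], [0, 0, 0], [0, 0, 0], [0, 0, 0], [0, 0, 0]], "angular": [[0, 0, 0], [0, 0, 0], [0, 0, 0], [0, 0, 0], [0, 0, 0], [0, 0, 0], [0, 0, 0], [0, 0, 0], [0, 0, 0], [0, 0, 0], [0, 0, 0], [0, 0, 0], [0, 0, 0]], "force": 12}}

```text
clock: 5.75
position: [0.5601, 0.1355, 0.2928]
ee_rot: [3.141, -0.065, 0.0]
force: [0.8, -0.5, 0.2]
width: 0.335
gripper_force: 0.0
```

Emit:
{"name": "carry_out", "arguments": {"claw": [1, 1, 1, 1, 1, 1], "delta_pos": [[0, 0, 0], [0, 0, 0], [0, 0, 0], [0, 0, 0], [0, 0, 0], [0, 0, 0]], "angular": [[0, 0, 0], [0, 0, 0], [0, 0, 0], [0, 0, 0], [0, 0, 0], [0, 0, 0]]}}

```text
clock: 6.35
position: [0.5601, 0.1355, 0.2927]
ee_rot: [3.141, -0.065, -0.0]
force: [0.3, 0.1, -0.4]
width: 0.189
gripper_force: 12.0
```

```bash
python3 - <<'E'
import numpy as np
r=.2252;d=.0133;N=38
phi=np.linspace(1.469,.22,N+1);th=np.linspace(0,.76,N+1)
tz=np.c_[np.sin(th),-np.cos(th)];ty=np.c_[-np.cos(th),-np.sin(th)]
P=np.c_[-r*np.cos(phi),r*np.sin(phi)]+d*tz
D=np.diff(P,axis=0)*100
for k in range(0,N,19):
  print([[0,round(float(D[i]@ty[i]),2),round(float(D[i]@tz[i]),2)] for i in range(k,k+19)])
print(P[18:20]+[.1584,.082],P[-1]+[.1584,.082])
E
```

```text
[[0, 0.71, 0.09], [0, 0.71, 0.1], [0, 0.71, 0.11], [0, 0.7, 0.12], [0, 0.7, 0.12], [0, 0.7, 0.13], [0, 0.7, 0.14], [0, 0.7, 0.15], [0, 0.7, 0.16], [0, 0.69, 0.17], [0, 0.69, 0.18], [0, 0.69, 0.19], [0, 0.69, 0.2], [0, 0.68, 0.21], [0, 0.68, 0.22], [0, 0.68, 0.23], [0, 0.68, 0.24], [0, 0.67, 0.24], [0, 0.67, 0.25]]
[[0, 0.67, 0.26], [0, 0.66, 0.27], [0, 0.66, 0.28], [0, 0.65, 0.29], [0, 0.65, 0.3], [0, 0.65, 0.31], [0, 0.64, 0.31], [0, 0.64, 0.32], [0, 0.63, 0.33], [0, 0.63, 0.34], [0, 0.63, 0.35], [0, 0.62, 0.36], [0, 0.62, 0.37], [0, 0.61, 0.37], [0, 0.61, 0.38], [0, 0.6, 0.39], [0, 0.6, 0.4], [0, 0.59, 0.41], [0, 0.59, 0.41]]
[[0.01914254 0.24274477]
 [0.01377675 0.2380171 ]] [-0.05220945  0.12150499]
```

Emit:
{"name": "carry_out", "arguments": {"claw": [1, 1, 1, 1, 1, 1, 1, 1, 1, 1], "delta_pos": [[0, 0.71, 0.09], [0, 0.71, 0.1], [0, 0.71, 0.11], [0, 0.7, 0.12], [0, 0.7, 0.12], [0, 0.7, 0.13], [0, 0.7, 0.14], [0, 0.7, 0.15], [0, 0.7, 0.16], [0, 0.69, 0.17]], "angular": [[0.02, 0, 0], [0.02, 0, 0], [0.02, 0, 0], [0.02, 0, 0], [0.02, 0, 0], [0.02, 0, 0], [0.02, 0, 0], [0.02, 0, 0], [0.02, 0, 0], [0.02, 0, 0]], "force": 15}}

```text
clock: 7.35
position: [0.5574, 0.0671, 0.2739]
ee_rot: [-2.94, 0.061, -0.007]
force: [1.1, -0.2, 1.5]
width: 0.188
gripper_force: 15.0
```

Emit:
{"name": "carry_out", "arguments": {"claw": [1, 1, 1, 1, 1, 1, 1, 1, 1, 1, 1, 1, 1, 1, 1, 1, 1, 1, 1], "delta_pos": [[0, 0.69, 0.18], [0, 0.69, 0.19], [0, 0.69, 0.2], [0, 0.68, 0.21], [0, 0.68, 0.22], [0, 0.68, 0.23], [0, 0.68, 0.24], [0, 0.67, 0.24], [0, 0.67, 0.25], [0, 0.67, 0.26], [0, 0.66, 0.27], [0, 0.66, 0.28], [0, 0.65, 0.29], [0, 0.65, 0.3], [0, 0.65, 0.31], [0, 0.64, 0.31], [0, 0.64, 0.32], [0, 0.63, 0.33], [0, 0.63, 0.34]], "angular": [[0.02, 0, 0], [0.02, 0, 0], [0.02, 0, 0], [0.02, 0, 0], [0.02, 0, 0], [0.02, 0, 0], [0.02, 0, 0], [0.02, 0, 0], [0.02, 0, 0], [0.02, 0, 0], [0.02, 0, 0], [0.02, 0, 0], [0.02, 0, 0], [0.02, 0, 0], [0.02, 0, 0], [0.02, 0, 0], [0.02, 0, 0], [0.02, 0, 0], [0.02, 0, 0]]}}

```text
clock: 9.25
position: [0.5533, -0.0304, 0.1815]
ee_rot: [-2.559, 0.053, -0.016]
force: [1.5, 0.2, -1.2]
width: 0.191
gripper_force: 15.0
```

Emit:
{"name": "carry_out", "arguments": {"claw": [1, 1, 1, 1, 1, 1, 1, 1, 1, 1], "delta_pos": [[0, 0.63, 0.35], [0, 0.62, 0.36], [0, 0.62, 0.37], [0, 0.61, 0.37], [0, 0.61, 0.38], [0, 0.6, 0.39], [0, 0.6, 0.4], [0, 0.59, 0.41], [0, 0.59, 0.41], [0, 0, 0]], "angular": [[0.02, 0, 0], [0.02, 0, 0], [0.02, 0, 0], [0.02, 0, 0], [0.02, 0, 0], [0.02, 0, 0], [0.02, 0, 0], [0.02, 0, 0], [0.02, 0, 0], [0, 0, 0]]}}

```text
clock: 10.25
position: [0.5521, -0.0527, 0.1197]
ee_rot: [-2.379, 0.052, -0.019]
force: [1.7, 1.7, -7.3]
width: 0.19
gripper_force: 15.0
```

Emit:
{"name": "carry_out", "arguments": {"claw": [1, 1, 1, 1, 1, 1, 1, 1, 1], "delta_pos": [[0, 0.081, 0.061], [0, 0.081, 0.061], [0, 0.081, 0.061], [0, 0.081, 0.061], [0, 0.081, 0.061], [0, 0.081, 0.061], [0, 0.081, 0.061], [0, 0.081, 0.061], [0, 0, 0]], "angular": [[0, 0, 0], [0, 0, 0], [0, 0, 0], [0, 0, 0], [0, 0, 0], [0, 0, 0], [0, 0, 0], [0, 0, 0], [0, 0, 0]]}}

```text
clock: 11.15
position: [0.5521, -0.0537, 0.1131]
ee_rot: [-2.381, 0.049, -0.019]
force: [-1.6, -3.2, -2.9]
width: 0.196
gripper_force: 15.0
```

Emit:
{"name": "carry_out", "arguments": {"claw": [1, 1, 1, 1], "delta_pos": [[0, 0.079, 0.063], [0, 0.079, 0.063], [0, 0.079, 0.063], [0, 0, 0]], "angular": [[0, 0, 0], [0, 0, 0], [0, 0, 0], [0, 0, 0]]}}

```text
clock: 11.55
position: [0.5521, -0.0542, 0.1102]
ee_rot: [-2.381, 0.049, -0.019]
force: [-2.5, -4.7, -3.3]
width: 0.187
gripper_force: 15.0
```

Emit:
{"name": "carry_out", "arguments": {"claw": [1, 1, 1, 1], "delta_pos": [[0, 0.1, 0.05], [0, 0.1, 0.05], [0, 0.079, 0.063], [0, 0, 0]], "angular": [[0, 0, 0], [0, 0, 0], [0, 0, 0], [0, 0, 0]]}}

```text
clock: 11.95
position: [0.5521, -0.0546, 0.1072]
ee_rot: [-2.381, 0.049, -0.019]
force: [-3.0, -2.2, -3.2]
width: 0.189
gripper_force: 15.0
```

Emit:
{"name": "carry_out", "arguments": {"claw": [1, 1, 1, 1], "delta_pos": [[0, 0.079, 0.063], [0, 0.079, 0.063], [0, 0.079, 0.063], [0, 0, 0]], "angular": [[0, 0, 0], [0, 0, 0], [0, 0, 0], [0, 0, 0]]}}

```text
clock: 12.35
position: [0.5521, -0.055, 0.1042]
ee_rot: [-2.381, 0.049, -0.019]
force: [-2.7, -0.5, -3.2]
width: 0.189
gripper_force: 15.0
```

Emit:
{"name": "carry_out", "arguments": {"claw": [1, 1, 1], "delta_pos": [[0, 0.078, 0.065], [0, 0.078, 0.065], [0, 0, 0]], "angular": [[0, 0, 0], [0, 0, 0], [0, 0, 0]]}}

```text
clock: 12.65
position: [0.5521, -0.0552, 0.1022]
ee_rot: [-2.381, 0.049, -0.019]
force: [-3.7, 0.3, -4.6]
width: 0.187
gripper_force: 15.0
```

Emit:
{"name": "carry_out", "arguments": {"claw": [1, 1, 1], "delta_pos": [[0, 0.078, 0.065], [0, 0.078, 0.065], [0, 0, 0]], "angular": [[0, 0, 0], [0, 0, 0], [0, 0, 0]]}}

```text
clock: 12.95
position: [0.5521, -0.0556, 0.1002]
ee_rot: [-2.381, 0.049, -0.019]
force: [-2.6, 1.5, -3.8]
width: 0.188
gripper_force: 15.0
```

Emit:
{"name": "carry_out", "arguments": {"claw": [1, 1, 1], "delta_pos": [[0, 0.072, 0.07], [0, 0.072, 0.07], [0, 0, 0]], "angular": [[0, 0, 0], [0, 0, 0], [0, 0, 0]]}}

```text
clock: 13.25
position: [0.5521, -0.0558, 0.0982]
ee_rot: [-2.381, 0.049, -0.019]
force: [-4.4, 0.6, -3.0]
width: 0.192
gripper_force: 15.0
```

Emit:
{"name": "carry_out", "arguments": {"claw": [1, 1, 1], "delta_pos": [[0, 0.072, 0.07], [0, 0.072, 0.07], [0, 0, 0]], "angular": [[0, 0, 0], [0, 0, 0], [0, 0, 0]]}}

```text
clock: 13.55
position: [0.5521, -0.0559, 0.0968]
ee_rot: [-2.381, 0.049, -0.02]
force: [-6.4, -1.1, 2.5]
width: 0.188
gripper_force: 15.0
```

Emit:
{"name": "carry_out", "arguments": {"claw": [2.2, 2.6, 3, 3.5, 4, 4, 4, 4, 4, 4, 4, 4], "delta_pos": [[0, 0, 0], [0, 0, 0], [0, 0, 0], [0, 0, 0], [0, 0, 0], [0, 0, 0], [0, 0, 0], [0, 0, -2], [0, 0, -3], [0, 0, -3], [0, 0, -3], [0, 0, 0]], "angular": [[0, 0, 0], [0, 0, 0], [0, 0, 0], [0, 0, 0], [0, 0, 0], [0, 0, 0], [0, 0, 0], [0, 0, 0], [0, 0, 0], [0, 0, 0], [0, 0, 0], [0, 0, 0]]}}

```text
clock: 14.75
position: [0.5506, -0.1354, 0.1781]
ee_rot: [-2.385, 0.053, -0.026]
force: [0.2, -0.1, -1.1]
width: 0.435
gripper_force: 0.0
```

```bash
python3 - <<'E'
from h import *
o=arm.observe();print(o["position"],o["ee_rot"],o["force"])
s=arm.get_image("scene");t=arm.get_image("top")
cv2.imwrite("pics/s2.png",cv2.resize(s["frame"][150:330,160:360,::-1],None,fx=3,fy=3,interpolation=cv2.INTER_CUBIC))
for l in["cover_bar","cover_pad","cover_hinge"]:
    a=arm.place_of(l,s);b=arm.place_of(l,t)
    print(l,[(np.round(x["centre"],3),round(x["conf"],2)) for x in a[:2]],[(np.round(x["centre"],3),round(x["conf"],2)) for x in b[:2]])
    if a and b: print("   ",*tri([ray(s,a[0]["centre"]),ray(t,b[0]["centre"])]))
E
```

```text
[ 0.55062765 -0.13540217  0.17807972] [-2.38469204  0.05266773 -0.02631826] [ 0.21238812 -0.09344892 -1.08794215]
cover_bar [(array([0.454, 0.492]), 0.88)] [(array([0.566, 0.442]), 0.66)]
    [ 0.55694437 -0.06831347  0.09349461] [np.float64(0.0005001810716055967), np.float64(0.0005001810716055797)]
cover_pad [(array([0.479, 0.535]), 0.95)] [(array([0.525, 0.436]), 0.94)]
    [ 0.55800041 -0.00199553  0.10826607] [np.float64(0.0027486292454628808), np.float64(0.002748629245462948)]
cover_hinge [(array([0.543, 0.689]), 0.56), (array([0.481, 0.538]), 0.18)] [(array([0.421, 0.437]), 0.6), (array([0.307, 0.4  ]), 0.52)]
    [0.56389493 0.16425367 0.07365217] [np.float64(0.0027414186838314617), np.float64(0.002741418683831455)]
```

View pics/s2.png

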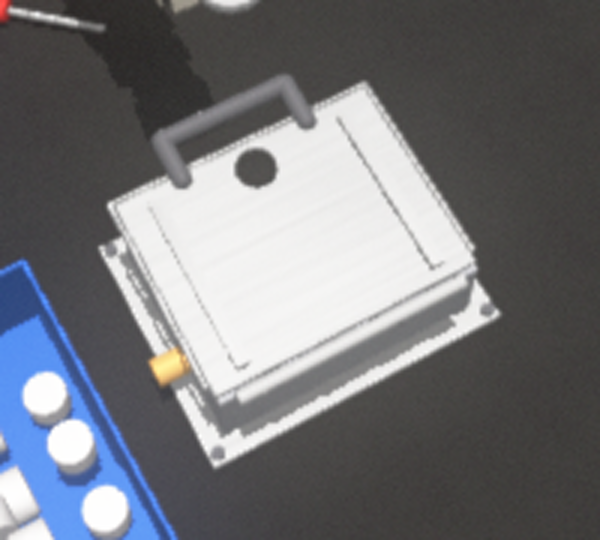

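The cover lies nearly level, resting unlatched. The round pad is at crop (256,167). Next I'll bring the hand upright with the fingers shut, above the pad.

Emit:
{"name": "carry_out", "arguments": {"claw": [0, 0, 0, 0, 0, 0, 0, 0, 0, 0, 0, 0, 0, 0, 0, 0], "delta_pos": [[0, 0, 0], [0, 0, 0], [0, 0, 0], [0, 0, 0], [0, 0, 0], [0, 0, 0], [0, 0, 0], [0, -1.88, 0], [0, -1.88, 0], [0, -1.88, 0], [0, -1.88, 0], [0, -1.88, 0], [0, -1.88, 0], [0, -1.88, 0], [0, 0, 2], [0, 0, 0]], "angular": [[-0.108, 0, 0], [-0.108, 0, 0], [-0.108, 0, 0], [-0.108, 0, 0], [-0.108, 0, 0], [-0.108, 0, 0], [-0.108, 0, 0], [0, 0, 0], [0, 0, 0], [0, 0, 0], [0, 0, 0], [0, 0, 0], [0, 0, 0], [0, 0, 0], [0, 0, 0], [0, 0, 0]]}}

```text
clock: 16.75
position: [0.5527, 0.0008, 0.1545]
ee_rot: [-3.137, 0.061, 0.006]
force: [-0.3, 0.1, -0.9]
width: 0.004
gripper_force: 0.0
```

```bash
python3 - <<'E'
from h import *
o=arm.observe();print(o["position"],o["ee_rot"],o["force"],o["width"])
w=arm.get_image("wrist")
T=w["T"]
for r in arm.place_of("cover_pad",w)[:2]:
    u=np.array(r["centre"])*[512,384];K=w["mtx"];q=(u-[K[0][2],K[1][2]])/[K[0][0],K[1][1]];th=np.hypot(*q)
    d=T[:3,:3]@np.r_[q/th*np.sin(th),np.cos(th)]
    print(r["conf"],u,T[:3,3]+d*(.105-T[2,3])/d[2])
E
```

```text
[0.55269925 0.0008075  0.15450265] [-3.13705173  0.06147305  0.00629183] [-0.32151774  0.05086731 -0.93423113] 0.004485639511762736
0.96 [262.0928 207.8976] [ 0.55492448 -0.00596309  0.105     ]
```

Emit:
{"name": "carry_out", "arguments": {"claw": [0, 0, 0, 0, 0, 0], "delta_pos": [[0.25, 0.55, 0], [0, 0, 1], [0, 0, 1], [0, 0, 1], [0, 0, 0.8], [0, 0, 0]], "angular": [[0, 0, 0], [0, 0, 0], [0, 0, 0], [0, 0, 0], [0, 0, 0], [0, 0, 0]]}}

```text
clock: 17.45
position: [0.5558, -0.0055, 0.117]
ee_rot: [-3.137, 0.064, 0.004]
force: [-0.1, -0.4, -1.1]
width: 0.001
gripper_force: 0.0
```

Emit:
{"name": "carry_out", "arguments": {"claw": [0, 0, 0, 0, 0, 0], "delta_pos": [[0, 0, 0.15], [0, 0, 0.15], [0, 0, 0.15], [0, 0, 0.1], [0, 0, 0.1], [0, 0, 0]], "angular": [[0, 0, 0], [0, 0, 0], [0, 0, 0], [0, 0, 0], [0, 0, 0], [0, 0, 0]]}}

```text
clock: 18.05
position: [0.5567, -0.0055, 0.112]
ee_rot: [-3.137, 0.065, -0.0]
force: [-0.2, 0.3, -0.6]
width: 0.002
gripper_force: 0.0
```

Emit:
{"name": "carry_out", "arguments": {"claw": [0, 0, 0, 0, 0], "delta_pos": [[0, 0, 0.1], [0, 0, 0.1], [0, 0, 0.1], [0, 0, 0.1], [0, 0, 0]], "angular": [[0, 0, 0], [0, 0, 0], [0, 0, 0], [0, 0, 0], [0, 0, 0]]}}

```text
clock: 18.55
position: [0.5567, -0.0055, 0.1079]
ee_rot: [-3.137, 0.065, 0.0]
force: [0.4, -0.2, 0.8]
width: 0.003
gripper_force: 0.0
```

Emit:
{"name": "carry_out", "arguments": {"claw": [0, 0, 0], "delta_pos": [[0, 0, 0.1], [0, 0, 0.1], [0, 0, 0]], "angular": [[0, 0, 0], [0, 0, 0], [0, 0, 0]]}}

```text
clock: 18.85
position: [0.5567, -0.0055, 0.1059]
ee_rot: [-3.137, 0.065, 0.0]
force: [-0.2, -0.1, -0.3]
width: 0.004
gripper_force: 0.0
```

Emit:
{"name": "carry_out", "arguments": {"claw": [0, 0, 0], "delta_pos": [[0, 0, 0.1], [0, 0, 0.1], [0, 0, 0]], "angular": [[0, 0, 0], [0, 0, 0], [0, 0, 0]]}}

```text
clock: 19.15
position: [0.5567, -0.0054, 0.1039]
ee_rot: [-3.137, 0.065, 0.0]
force: [0.4, -0.1, -0.2]
width: 0.008
gripper_force: 0.0
```

Now in 0.5 mm rows.

Emit:
{"name": "carry_out", "arguments": {"claw": [0, 0, 0], "delta_pos": [[0, 0, 0.05], [0, 0, 0.05], [0, 0, 0]], "angular": [[0, 0, 0], [0, 0, 0], [0, 0, 0]]}}

```text
clock: 19.45
position: [0.5568, -0.0054, 0.1031]
ee_rot: [-3.137, 0.065, -0.0]
force: [-0.5, -0.5, -0.3]
width: 0.005
gripper_force: 0.2
```

Emit:
{"name": "carry_out", "arguments": {"claw": [0, 0, 0], "delta_pos": [[0, 0, 0.05], [0, 0, 0.05], [0, 0, 0]], "angular": [[0, 0, 0], [0, 0, 0], [0, 0, 0]]}}

```text
clock: 19.75
position: [0.5568, -0.0055, 0.1025]
ee_rot: [-3.137, 0.065, -0.001]
force: [-2.0, -0.2, 4.8]
width: 0.003
gripper_force: 3.1
```

Emit:
{"name": "carry_out", "arguments": {"claw": [0, 0, 0], "delta_pos": [[0, 0, 0.05], [0, 0, 0.05], [0, 0, 0]], "angular": [[0, 0, 0], [0, 0, 0], [0, 0, 0]]}}

```text
clock: 20.05
position: [0.5568, -0.0055, 0.1018]
ee_rot: [-3.137, 0.065, -0.001]
force: [-2.2, -0.4, 9.1]
width: 0.004
gripper_force: 4.3
```

Emit:
{"name": "carry_out", "arguments": {"claw": [0, 0], "delta_pos": [[0, 0, 0.05], [0, 0, 0]], "angular": [[0, 0, 0], [0, 0, 0]]}}

```text
clock: 20.25
position: [0.5568, -0.0056, 0.1013]
ee_rot: [-3.137, 0.065, -0.001]
force: [-2.9, -0.8, 8.1]
width: 0.008
gripper_force: 4.2
```

Emit:
{"name": "carry_out", "arguments": {"claw": [0, 0], "delta_pos": [[0, 0, 0.05], [0, 0, 0]], "angular": [[0, 0, 0], [0, 0, 0]]}}

```text
clock: 20.45
position: [0.5568, -0.0056, 0.1008]
ee_rot: [-3.137, 0.065, -0.001]
force: [-1.9, -1.2, 7.2]
width: 0.007
gripper_force: 3.9
```

Emit:
{"name": "carry_out", "arguments": {"claw": [0, 0], "delta_pos": [[0, 0, 0.05], [0, 0, 0]], "angular": [[0, 0, 0], [0, 0, 0]]}}

```text
clock: 20.65
position: [0.5568, -0.0057, 0.1002]
ee_rot: [-3.138, 0.065, -0.001]
force: [-1.6, -0.6, 6.8]
width: 0.006
gripper_force: 3.4
```

Emit:
{"name": "carry_out", "arguments": {"claw": [0, 0], "delta_pos": [[0, 0, 0.05], [0, 0, 0]], "angular": [[0, 0, 0], [0, 0, 0]]}}

```text
clock: 20.85
position: [0.5568, -0.0058, 0.0996]
ee_rot: [-3.138, 0.065, -0.001]
force: [-2.3, -1.1, 5.6]
width: 0.003
gripper_force: 2.8
```

Emit:
{"name": "carry_out", "arguments": {"claw": [0, 0, 0], "delta_pos": [[0, 0, 0.05], [0, 0, 0.05], [0, 0, 0]], "angular": [[0, 0, 0], [0, 0, 0], [0, 0, 0]]}}

```text
clock: 21.15
position: [0.5568, -0.0059, 0.0983]
ee_rot: [-3.138, 0.065, -0.001]
force: [-0.0, -0.9, 0.4]
width: 0.007
gripper_force: 0.8
```

Emit:
{"name": "carry_out", "arguments": {"claw": [0, 0, 0], "delta_pos": [[0, 0, 0.05], [0, 0, 0.05], [0, 0, 0]], "angular": [[0, 0, 0], [0, 0, 0], [0, 0, 0]]}}

```text
clock: 21.45
position: [0.5567, -0.0052, 0.0968]
ee_rot: [-3.137, 0.065, 0.0]
force: [0.3, -0.5, 0.0]
width: 0.005
gripper_force: 0.0
```

Emit:
{"name": "carry_out", "arguments": {"claw": [0, 0, 0], "delta_pos": [[0, 0, 0.05], [0, 0, 0.05], [0, 0, 0]], "angular": [[0, 0, 0], [0, 0, 0], [0, 0, 0]]}}

```text
clock: 21.75
position: [0.5567, -0.0052, 0.0958]
ee_rot: [-3.137, 0.064, 0.0]
force: [0.3, 0.4, -0.2]
width: 0.006
gripper_force: 0.0
```

Emit:
{"name": "carry_out", "arguments": {"claw": [0, 0], "delta_pos": [[0, 0, 0.05], [0, 0, 0]], "angular": [[0, 0, 0], [0, 0, 0]]}}

```text
clock: 21.95
position: [0.5567, -0.0053, 0.0955]
ee_rot: [-3.137, 0.065, -0.0]
force: [-0.6, -0.7, -0.5]
width: 0.005
gripper_force: 0.0
```

Emit:
{"name": "carry_out", "arguments": {"claw": [0, 0], "delta_pos": [[0, 0, 0.04], [0, 0, 0]], "angular": [[0, 0, 0], [0, 0, 0]]}}

```text
clock: 22.15
position: [0.5568, -0.0054, 0.0951]
ee_rot: [-3.137, 0.065, -0.0]
force: [0.2, 0.4, -0.0]
width: 0.008
gripper_force: 0.0
```

Emit:
{"name": "carry_out", "arguments": {"claw": [0, 0], "delta_pos": [[0, 0, 0.04], [0, 0, 0]], "angular": [[0, 0, 0], [0, 0, 0]]}}

```text
clock: 22.35
position: [0.5567, -0.0054, 0.0947]
ee_rot: [-3.137, 0.065, -0.0]
force: [0.9, -0.3, 0.7]
width: 0.004
gripper_force: 0.0
```

Emit:
{"name": "carry_out", "arguments": {"claw": [0, 0], "delta_pos": [[0, 0, 0.04], [0, 0, 0]], "angular": [[0, 0, 0], [0, 0, 0]]}}

```text
clock: 22.55
position: [0.5567, -0.0054, 0.0943]
ee_rot: [-3.137, 0.065, -0.0]
force: [0.5, 0.0, 0.6]
width: 0.007
gripper_force: 0.0
```

Emit:
{"name": "carry_out", "arguments": {"claw": [0, 0], "delta_pos": [[0, 0, 0.04], [0, 0, 0]], "angular": [[0, 0, 0], [0, 0, 0]]}}

```text
clock: 22.75
position: [0.5568, -0.0054, 0.094]
ee_rot: [-3.137, 0.065, -0.0]
force: [-0.2, -0.5, 0.9]
width: 0.005
gripper_force: 0.7
```

Emit:
{"name": "carry_out", "arguments": {"claw": [0, 0], "delta_pos": [[0, 0, 0.04], [0, 0, 0]], "angular": [[0, 0, 0], [0, 0, 0]]}}

```text
clock: 22.95
position: [0.5568, -0.0054, 0.0939]
ee_rot: [-3.137, 0.065, -0.001]
force: [-1.7, -0.2, 5.5]
width: 0.002
gripper_force: 2.7
```

Emit:
{"name": "carry_out", "arguments": {"claw": [0, 0, 0, 0, 0, 0, 0, 0], "delta_pos": [[0, 0, -1], [0, 0, -2], [0, 0, -3], [0, 0, -3], [0, 0, -3], [0, 0, -3], [0, 0, 0], [0, 0, 0]], "angular": [[0, 0, 0], [0, 0, 0], [0, 0, 0], [0, 0, 0], [0, 0, 0], [0, 0, 0], [0, 0, 0], [0, 0, 0]]}}

```text
clock: 23.75
position: [0.557, -0.0059, 0.2445]
ee_rot: [-3.137, 0.065, -0.003]
force: [0.5, 0.1, -0.7]
width: 0.008
gripper_force: 0.0
```

```bash
python3 - <<'E'
from h import *
print(arm.observe()["force"])
s=arm.get_image("scene")
cv2.imwrite("pics/s3.png",cv2.resize(s["frame"][150:330,160:360,::-1],None,fx=3,fy=3,interpolation=cv2.INTER_CUBIC))
E
```

```text
[ 0.48797984  0.06511095 -0.68810494]
```

View pics/s3.png

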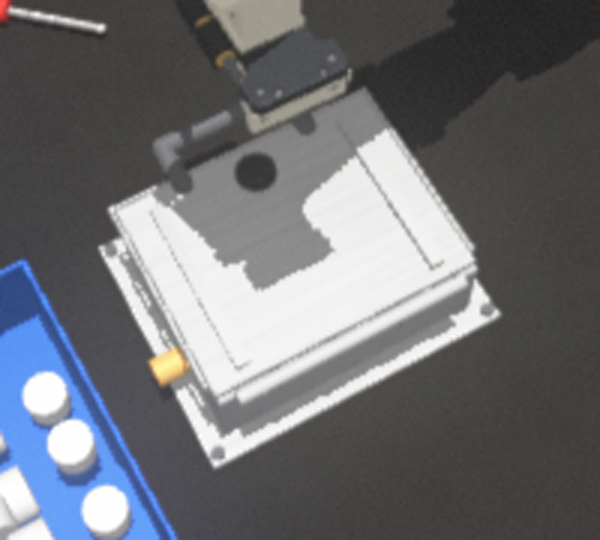

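The pad has moved down about 5 px in the crop, from (256,167) to (256,172). The cover has stayed lower and the hand is clear above it.

```bash
python3 -c "
from cell import arm
print(arm.sign_off())"
```

```text
the job is handed in; nothing more can be done
None
```

The cover was lowered under control onto the catch and pressed at the pad, with readings up to about 9 N, until the catch gave way. It now sits about 9 mm lower at the pad, firm on its stops; the hand is clear and the job is handed in.

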